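# Hold the bread slicer's guard lock open with its key

## Robot

A 6-joint arm with a two-finger parallel gripper is mounted at the origin on the work surface. World frame = base frame: x ahead of the robot, y to its left, z up, the work surface at z = 0. Lengths are in m, angles in degrees, forces in N, time in s.
With the tool pointing down it reaches from about 0.35 to 0.875 m from the base axis. Payload 4.2 kg.
Tool frame: the origin (TCP) lies on the centre line of the jaws, within the pads' length; the fingertips stand tip_reach ahead of it and the grasp point (between the pads) is the TCP (tip_reach is the distance from the TCP to the fingertips, in m); z points along the fingers, y is the line along which they close (so a half turn about z gives the same grasp; the last joint's range is limited). The gripper opens to 87 mm and grips with 3 to 60 N. Pads are 19 mm wide; open, the fingers measure 117 mm over their backs; the gripper's body (75 mm by 190 mm) begins 51 mm behind the grasp point.
Start: joints at [91.364, 22.042, 0.453, 0, -68.411, -14.817], TCP at [0.145, 0.608, 0.242] pointing down, gripper open.
Joint ranges: [-179.83, 179.83], [-69.29, 118.12], [-61.27, 80.66], [-181.25, 117.63], [-171.15, -9.14], [-177.46, 177.46]. Speed limits (degrees/s): [159.86, 159.86, 180, 180, 180, 180].

## Interface

Orientations are given as a 3x3 rotation matrix whose columns are the frame's x, y, z axes.
In Python, from station import sense, capture, finish_job, tip_reach gives the robot as it stands.
- The arm moves only by the tool arm_command, never from a script. Its argument "deltas" is a list of rows, each a list of 7 numbers: the turn, a rotation vector about the tool's x, y, z in rad, then the shift along the tool's x, y, z in cm, then the closure, from -1 (fully open) to 1 (shut), so that 0 is half open. In form: [[rx, ry, rz, dx, dy, dz, hand], ...]. A call has 1 to 8 rows; each row is the pose to reach, as a shift and turn from the pose commanded when the call began, along the tool's axes at that moment; what a row does not reach only later rows make up. A row lasts 1/12 s, in which the tool goes at most 41.7 mm and 7.16 degrees, less where a joint would pass 70% of its speed; a pose out of reach is approached as far as the arm can. A call with a gripper value outside its range is refused whole. The fingers move at their own pace and stop on an object; the grip force is fixed at half the most. Time passes only in rows, so rows that repeat a pose let the fingers close. It gives the time, the measured TCP pose, the force, the opening and the grip force at its end, in the units of the state.
- sense(): the state, without advancing time (a new reading comes with each control period).
- capture(name): name is "scene" or "top" or "wrist"; returns a dict with "pixels" (384x512x3 uint8, blue, green, red), "fovy" (degrees; the focal length in pixels is half the picture's height over the tangent of half this angle, whatever the lens; pixels are square), "cx", "cy" (the principal point, pixels), "rvec" (rotation vector, rad) and "tvec" (3), from world to camera coordinates, as OpenCV has them. Camera axes: x right, y down, z forward; pixel columns grow to the right and rows downward; lengths in m; the calibration is good to about 2 mm. A picture is of the moment at which its call begins. There is no depth.
- finish_job(): hands the job in; it is judged then, once.
The state is a dict: "time_s": time; "joints": joint angles; "joint_velocities": joint speeds; "effort": joint torques, N m; "tcp_pos": TCP position; "ee_rot": TCP orientation; "wrist_force": force on the tool from outside, world axes, zero at the start; "moment": the same for the moment, N m; "gripper_width": opening from 0.0 (shut) to 1.0 (fully open); "gripper_force": force on a finger pad.
Only numpy, scipy, OpenCV 4.12 (cv2) and the standard library are available. Lean on these libraries where they do the work, as an engineer would, in place of code of your own. Each camera call takes 0.05 s, during which the arm holds its last target. There are 200 camera calls.

## Task

Take the red-headed key out of the wooden key block and push it fully home, collar down on the plate, into the lock on top of the grey guard-lock box; its pins are sticky, so wiggle the key as you push if it sticks. Turn it a full quarter turn clockwise (seen from above) against the return spring so that the bolt with the orange tab draws back, and finish while still gripping the key and holding it turned. Leave the blue and yellow keys, the bottle and the scraper where they are.

Things in the scene. Friction and masses are not known exactly. Their poses are not given: they have to be found in the camera images.
- red_key: The key to use, 45 g, 75 mm long, upright, head up. Origin at the lower tip, z up. Brass bit 18 mm broad (x) by 6 mm thick (y), rounded at the tip, up to 18 mm; shank 6.4 mm round; collar 26 mm across from 30 to 33 mm; red head from 45 to 75 mm. A half turn about z makes no difference: either way round fits the lock.
- red_key_head (a point): Middle of the red plastic head, 60 mm above the tip: the place to grip, across the head's 10 mm thickness (y). The head is 30 mm broad (x) and 30 mm high.
- red_key_collar (a point): Centre of the underside of the red key's collar, 30 mm above the tip. It rests on the key block at the start and on the lock's plate when the key is fully home.
- blue_key: A like key with a blue head, in another slot of the key block: leave it.
- yellow_key: A like key with a yellow head, in another slot of the key block: leave it.
- key_block: Fixed wooden block 200 x 70 x 50 mm high, origin under its centre, with three slots 60 mm apart along its x axis, at x = -60, 0 and 60 mm; the keys stand in them 30 mm deep, broad side along the block's x, heads above. Which key stands in which slot varies.
- guard_lock: Fixed grey steel box 170 mm (x, from -60 to 110 mm) by 120 mm (y) by 80 mm high, origin on the lock's axis at the table. Behind the lock (x 85 mm) the bolt lies on top, with a keeper up to 30 mm above the top.
- keyhole (a point): Centre of the keyhole on the box's top plate, 80 mm above the table; z up, slot along x, 20 x 8.2 mm through the fixed plate 10 mm thick, edges chamfered 2 mm. The key goes in broad side along the slot, 30 mm deep. Only when fully home (within 2 mm) is its bit below the fixed plate and free to turn.
- barrel (a joint): Turn of the lock's barrel in rad: 0 at rest, growing clockwise seen from above, stop at 1.57 (a quarter). A spring (0.05 N m per rad) returns it when let go. The key has 0.1 to 0.2 rad of play, so it must be turned a little over a quarter to reach the stop.
- bolt (a joint): Travel of the bolt with the orange tab in m: 0 shot, 0.015 fully drawn back (towards the box's -y), driven by the barrel.
- oil_bottle: Red bottle, 60 mm across, 190 mm high: leave it.
- scraper: Flat dough scraper 120 x 110 mm with a black grip: leave it.
- lock_pins (a point): Middle of the two sticky sprung pins in the barrel's slot (like the plate's, just below it), one on each flat side, 18 and 24 mm below the plate's top. A straight push needs up to some 20 N to pass them; turning the key 0.06 rad to and fro while pushing (about 12 N) eases it by.
Not all that is in view belongs to the job. Leave any green look-alike of the red_key alone.

How it is judged:
By the outcome, as a careful person would: the job done as asked, in the order asked, and still so for the second after the job is handed in, while the arm keeps its last pose, push and grip.
It also fails if it takes over 48 s, if anything falls off the work surface, if the arm or the gripper's body presses on something with over 40 N, if the wrist force passes 120 N, or if a joint passes its speed limit or range.

## Working session

There is one attempt and no reset: what is moved stays moved. The work goes in short steps, Python scripts to look and compute and a tool call to move; the robot and the scene stay as the last step left them, time stands still between calls to the robot, and variables do not carry over. Pictures are saved under pics/ and viewed, at most 10 in all, crops included, and the job is handed in when it is done.

Besides the shell and the picture viewer there is one more tool, called after "Request:" as name(argument=value, ...) on one line, values as JSON. arm_command: Moves the arm, as the interface text tells. Its arguments: {"type":"object","properties":{"deltas":{"type":"array"}},"required":["deltas"]}

```bash
ls; mkdir -p pics
cat > h.py <<'E'
import numpy as np, cv2
from station import sense, capture, finish_job, tip_reach
def cam(n):
    c=capture(n); im=np.array(c["pixels"]); f=im.shape[0]/2/np.tan(np.radians(c["fovy"])/2)
    K=np.array([[f,0,c["cx"]],[0,f,c["cy"]],[0,0,1.]]); R=cv2.Rodrigues(np.array(c["rvec"],float))[0]; t=np.array(c["tvec"],float).ravel()
    return im,K,R,t
def ray(C,uv):
    im,K,R,t=C; d=R.T@np.linalg.inv(K)@np.array([uv[0],uv[1],1.]); return -R.T@t,d
def onz(C,uv,z):
    o,d=ray(C,uv); return o+d*(z-o[2])/d[2]
def proj(C,p):
    im,K,R,t=C; q=K@(R@np.array(p)+t); return q[:2]/q[2]
E
python3 - <<'E'
from h import *
a=[cam(n) for n in("scene","top")]
for n,C in zip(("scene","top"),a):
    cv2.imwrite(f"pics/{n}0.png",cv2.resize(C[0],(800,600))); print(n,-C[2].T@C[3],C[1][0,0])
    hsv=cv2.cvtColor(C[0],cv2.COLOR_BGR2HSV)
    for nm,lo,hi in(("red",0,6),("red2",172,180),("orange",8,18),("yel",22,35),("green",40,85),("blue",95,130)):
        m=cv2.inRange(hsv,(lo,130,60),(hi,255,255)); k,l,s,c=cv2.connectedComponentsWithStats(m)
        for i in range(1,k):
            if s[i,4]>15: print(nm,s[i],c[i].round(1))
s=sense(); print(s,tip_reach)
E
```

```text
pics
scene [ 1.37955274 -0.12708527  0.75448309] 388.38846831726767
red [257   7   7  10  16] [259.9  11.7]
red [286   9   9   6  16] [290.6  11.5]
red [356  11  10   8  19] [360.4  15. ]
red [428  30   7  10  16] [430.6  34.2]
red [262  34  19  10  34] [269.8  38.4]
red [369  35  10  12  21] [373.   40.4]
red [453  41  11   9  18] [457.6  45.3]
red [381  75  16   3  21] [388.5  75.3]
red [398  75  13   2  17] [404.2  75.2]
red [325  76  11   4  16] [329.8  76.8]
red [312  83  33   6  53] [328.2  87.1]
red [349  84   9   5  16] [352.2  86.1]
red [388  84  20   4  33] [396.5  86.4]
red [ 97 182  30  55 971] [110.7 210.5]
red [381 211   9  14  84] [385.2 217.3]
red2 [ 28   0  14  26 109] [34.6 12.7]
red2 [227   0  15  90 895] [234.2  44.2]
red2 [ 249    0   50   48 1423] [268.8  19.1]
red2 [ 306    0  148   47 4216] [380.1  19.4]
red2 [ 0  2 11  9 25] [4.2 5.6]
red2 [453   8  16  40 243] [460.4  27.1]
red2 [ 0 16 18 10 58] [ 7.8 20.9]
red2 [19 18  9  7 18] [22.9 20.7]
red2 [ 288   75  146   14 1371] [360.7  81.2]
red2 [249  77   8  12  67] [252.1  82.6]
red2 [447  78   7   9  35] [449.
[... 2423 characters left out ...]
043e+01, -1.48170223e+01]), 'joint_velocities': array([ 0.01094972, -0.04887756,  0.12276238,  0.22835152, -0.05641964,
        0.09133028]), 'effort': array([ 4.90548318e-04, -3.91694605e+01,  1.87935501e+01,  4.23192680e+00,
        1.34552771e-02, -7.09331175e-05]), 'tcp_pos': array([0.14528939, 0.6073884 , 0.2405809 ]), 'ee_rot': array([[ 9.72526111e-01, -2.32793625e-01, -3.04016420e-04],
       [-2.32793777e-01, -9.72524256e-01, -1.90505216e-03],
       [ 1.47820656e-04,  1.92348610e-03, -9.99998139e-01]]), 'wrist_force': array([ 0.42903178, -0.07873582,  0.23857378]), 'moment': array([0.03531355, 0.00753722, 0.07178447]), 'gripper_force': 0.0, 'gripper_width': 1.0011426766487543} 0.019
```

View pics/scene0.png

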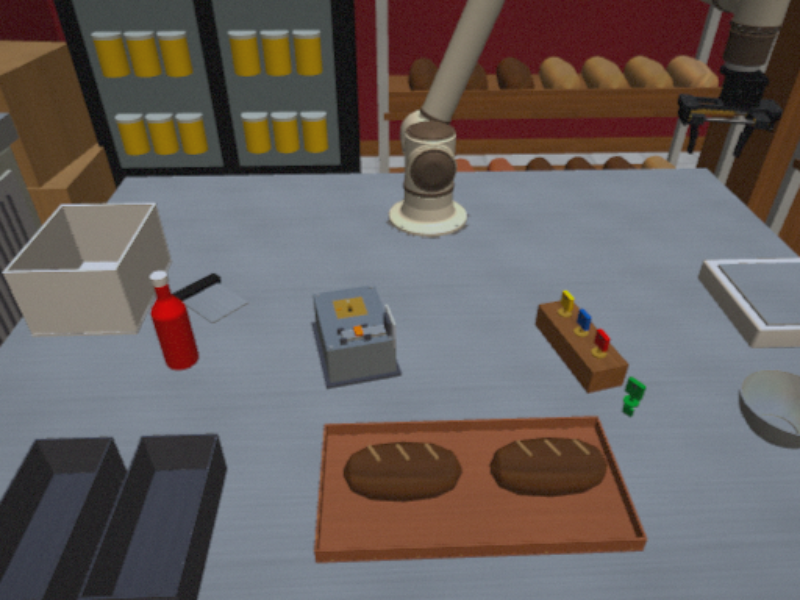

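View pics/top0.png

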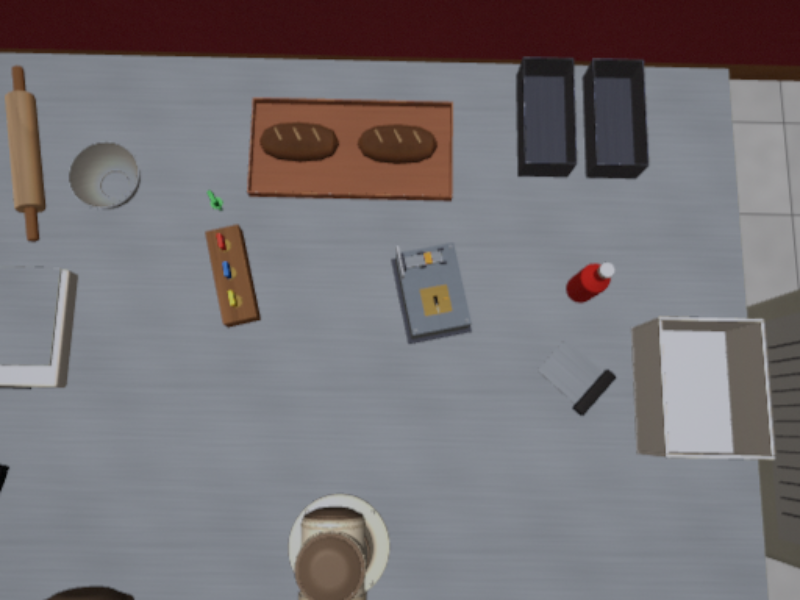

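The scene picture shows the block with yellow, blue and red keys; the red head is at native (385,217), with the lock box around (228,211) and its orange tab. The top picture shows the red head at (141,154) and the keyhole at about (279,192). Things that could be taken for the red key: 
- the red head itself, top (141,154)
- the green look-alike, top (137,128)
- the red bottle, top (375,181)
- the blue key (144,172) and yellow key (148,190)

I choose (141,154), the red head in the block's far slot.

```bash
cat > m.py <<'E'
from h import *
S=cam("scene");T=cam("top")
def cen(C,lo,hi,box,s=130):
    h=cv2.cvtColor(C[0],cv2.COLOR_BGR2HSV); m=cv2.inRange(h,(lo,s,60),(hi,255,255)); x,y,w,hh=box
    z=np.zeros_like(m); z[y:y+hh,x:x+w]=m[y:y+hh,x:x+w]; return np.argwhere(z)[:,::-1].mean(0)
def tri(a,b):
    o1,d1=ray(S,a);o2,d2=ray(T,b); s=np.linalg.lstsq(np.c_[d1,-d2],o2-o1,rcond=None)[0]
    p,q=o1+s[0]*d1,o2+s[1]*d2; return (p+q)/2,np.linalg.norm(p-q)
for n,lo,hi,a,b in(("red",0,6,(375,205,20,25),(134,145,14,18)),("blue",95,130,(365,195,18,18),(138,163,14,16)),("yel",22,35,(352,182,20,24),(141,182,14,18))):
    u,v=cen(S,lo,hi,a),cen(T,lo,hi,b); print(n,tri(u,v),onz(S,u,.08),onz(T,v,.08))
# box top plate
g=cv2.cvtColor(T[0],cv2.COLOR_BGR2HSV)
m=cv2.inRange(g,(15,100,60),(32,255,255)); m2=np.zeros_like(m); m2[178:208,262:296]=m[178:208,262:296]
c=max(cv2.findContours(m2,cv2.RETR_EXTERNAL,2)[0],key=cv2.contourArea); r=cv2.minAreaRect(c); B=cv2.boxPoints(r)
print("plate px",r); print(np.array([onz(T,b,.08) for b in B])); print("ctr",onz(T,r[0],.08))
for k,C,b in(("c1",T,(120,110,50,50)),("c2",T,(245,150,60,70))):
    x,y,w,h=b; cv2.imwrite(f"pics/{k}.png",cv2.resize(C[0][y:y+h,x:x+w],None,fx=8,fy=8,interpolation=2))
a=cv2.imread("pics/c1.png");b=cv2.imread("pics/c2.png"); H=560;o=np.zeros((H,800,3),np.uint8);o[:400,:320]=a[:,:320];o[:560,320:800]=b;cv2.imwrite("pics/c3.png",o)
E
python3 m.py
```

```text
red (array([0.59755568, 0.25398068, 0.08058455]), np.float64(0.0034273178897198464)) [0.5971179  0.25242474 0.08      ] [0.59819079 0.25586151 0.08      ]
blue (array([0.53915039, 0.23922235, 0.08008208]), np.float64(0.002683833849145704)) [0.53925146 0.23780268 0.08      ] [0.53950589 0.24059788 0.08      ]
yel (array([0.48046327, 0.22487627, 0.07506912]), np.float64(0.004117242032188817)) [0.48731451 0.2201112  0.08      ] [0.48003283 0.22580105 0.08      ]
plate px ((278.51922607421875, 191.59616088867188), (16.669870376586914, 17.25821876525879), 78.69007110595703)
[[ 0.50577054 -0.14980016  0.08      ]
 [ 0.51774107 -0.20281782  0.08      ]
 [ 0.46590264 -0.21330292  0.08      ]
 [ 0.45410286 -0.16062893  0.08      ]]
ctr [ 0.4857855  -0.18163291  0.08      ]
```

View pics/c3.png

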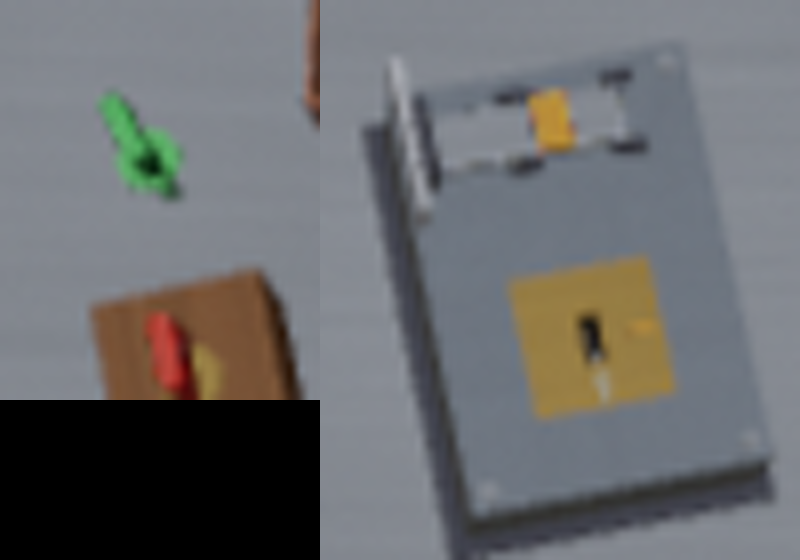

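The crop confirms the choice: the red head (native 141,154) stands in the block's far slot, and the green look-alike lies beside the block. The keyhole is at native (279,193).

```bash
cat >> h.py <<'E'
from scipy.spatial.transform import Rotation as Ro
def go(p,yaw):
    s=sense(); R0=s["ee_rot"]; a=np.radians(yaw); c,n=np.cos(a),np.sin(a)
    Rt=np.array([[c,n,0],[n,-c,0],[0,0,-1.]])
    rv=Ro.from_matrix(R0.T@Rt).as_rotvec(); d=R0.T@(np.array(p)-s["tcp_pos"])*100
    print("t",round(s["time_s"],2),"tcp",s["tcp_pos"].round(4),"yaw",np.degrees(np.arctan2(R0[1,0],R0[0,0])).round(2),"F",s["wrist_force"].round(1),"delta",rv.round(3),d.round(2),"g",s["gripper_width"],s["joints"].round(1))
E
python3 -c "
from h import *
go([.595,.252,.22],13.8)"
```

```text
t 0.2 tcp [0.1453 0.6075 0.2409] yaw -13.46 F [ 0.2 -0.3  0.2] delta [ 0.001  0.    -0.476] [52.01 24.11  2.12] g 0.9975893895384196 [ 91.4  22.1   0.4  -0.  -68.4 -14.8]
```

Request:
arm_command(deltas=[[0,0,-0.06,6,3,0.2,-1],[0,0,-0.12,12,6,0.5,-1],[0,0,-0.18,19,9,0.8,-1],[0,0,-0.24,25,12,1,-1],[0,0,-0.3,32,15,1.3,-1],[0,0,-0.36,38,18,1.5,-1],[0,0,-0.42,45,21,1.8,-1],[0,0,-0.476,52,24.1,2.1,-1]])

```text
time_s: 0.87
tcp_pos: [0.4066, 0.3981, 0.2295]
ee_rot: [[0.97, 0.242, -0.0], [0.242, -0.97, 0.0], [0.0, -0.0, -1.0]]
wrist_force: [0.2, 0.3, -0.5]
gripper_width: 0.998
gripper_force: 0.0
```

Request:
arm_command(deltas=[[0,0,0,3,3.8,0.2,-1],[0,0,0,6,7.6,0.4,-1],[0,0,0,9,11.4,0.6,-1],[0,0,0,12,15.2,0.8,-1],[0,0,0,14,18,0.8,-1],[0,0,0,14,18,0.8,-1],[0,0,0,14,18,0.8,-1],[0,0,0,14,18,0.8,-1]])

```text
time_s: 1.53
tcp_pos: [0.5849, 0.2572, 0.2206]
ee_rot: [[0.972, 0.236, -0.001], [0.236, -0.972, -0.001], [-0.001, 0.0, -1.0]]
wrist_force: [-1.0, -0.4, 0.9]
gripper_width: 1.002
gripper_force: 0.0
```

Run:
```python
from h import *
go([.595,.252,.22],13.8)
W=cam("wrist"); cv2.imwrite("pics/w1.png",W[0]); print(-W[2].T@W[3],W[2])
h=cv2.cvtColor(W[0],cv2.COLOR_BGR2HSV)
m=cv2.inRange(h,(0,130,60),(6,255,255))|cv2.inRange(h,(174,130,60),(180,255,255))
for c in cv2.findContours(m,0,2)[0]:
    if cv2.contourArea(c)>60:
        r=cv2.minAreaRect(c); print(r,onz(W,r[0],.095),onz(W,r[0],.08)); print(np.array([onz(W,p,.095)[:2] for p in cv2.boxPoints(r)]).round(4).tolist())
```

```text
t 1.53 tcp [0.5849 0.2572 0.2206] yaw 13.67 F [-1.  -0.4  0.9] delta [ 0.     0.001 -0.002] [0.86 0.75 0.06] g 1.0018695921896723 [ 38.2  24.2   0.8  -0.  -66.7  65.5]
[0.65102785 0.27264176 0.36324402] [[ 2.36823998e-01 -9.71552553e-01 -1.72823091e-04]
 [-9.40888525e-01 -2.29393718e-01  2.49213373e-01]
 [-2.42163533e-01 -5.88571001e-02 -9.68448587e-01]]
((264.0, 172.5), (37.0, 10.0), 90.0) [0.59824811 0.25357122 0.095     ] [0.5952967  0.25250481 0.08      ]
[[0.6128, 0.2616], [0.6148, 0.2533], [0.5833, 0.2453], [0.5812, 0.2538]]
```

View pics/w1.png

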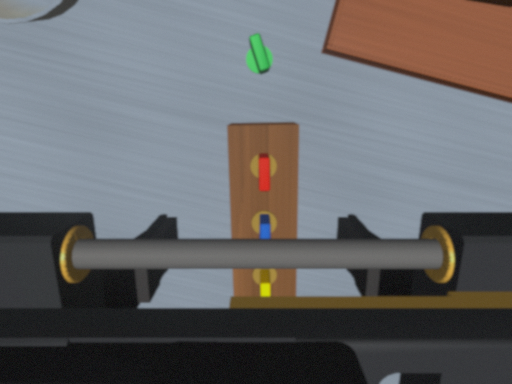

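The wrist view shows the red head at (264,172), aligned with the tool. Its centre comes out at (0.597, 0.253).

```bash
python3 -c "
from h import *
go([.597,.2533,.081],13.8)"
```

```text
t 1.58 tcp [0.5842 0.2581 0.2209] yaw 13.77 F [ 0.3  0.1 -0.2] delta [ 0.     0.001 -0.001] [ 1.15  0.77 13.99] g 0.9997179146421783 [ 38.3  24.2   0.8  -0.  -66.7  65.5]
```

Request:
arm_command(deltas=[[0,0,0,1.15,0.77,3,-1],[0,0,0,1.15,0.77,6,-1],[0,0,0,1.15,0.77,9,-1],[0,0,0,1.15,0.77,11,-1],[0,0,0,1.15,0.77,11,-0.6],[0,0,0,1.15,0.77,11,-0.6]])

```text
time_s: 2.08
tcp_pos: [0.5964, 0.2545, 0.111]
ee_rot: [[0.971, 0.241, -0.001], [0.241, -0.971, -0.002], [-0.002, 0.001, -1.0]]
wrist_force: [0.4, 0.6, 1.3]
gripper_width: 0.919
gripper_force: 0.0
```

Run:
```python
from h import *
go([.597,.2533,.081],13.8)
W=cam("wrist"); cv2.imwrite("pics/w2.png",W[0])
h=cv2.cvtColor(W[0],cv2.COLOR_BGR2HSV)
m=cv2.inRange(h,(0,130,60),(6,255,255))|cv2.inRange(h,(174,130,60),(180,255,255))
for c in cv2.findContours(m,0,2)[0]:
    if cv2.contourArea(c)>60:
        r=cv2.minAreaRect(c); print(r); print(np.array([onz(W,p,.095)[:2] for p in cv2.boxPoints(r)]).round(4).tolist())
print(proj(W,sense()["tcp_pos"]))
```

```text
t 2.08 tcp [0.5964 0.2545 0.111 ] yaw 13.95 F [0.4 0.6 1.3] delta [0.001 0.002 0.003] [0.04 0.12 3.  ] g 0.9191232074028327 [ 37.4  30.6  -5.4   0.  -54.1  66.5]
((258.5, 218.0), (42.0, 19.0), 90.0)
[[0.6168, 0.2632], [0.6192, 0.2536], [0.5964, 0.2477], [0.5939, 0.2576]]
[255.30485691 248.49936812]
```

View pics/w2.png

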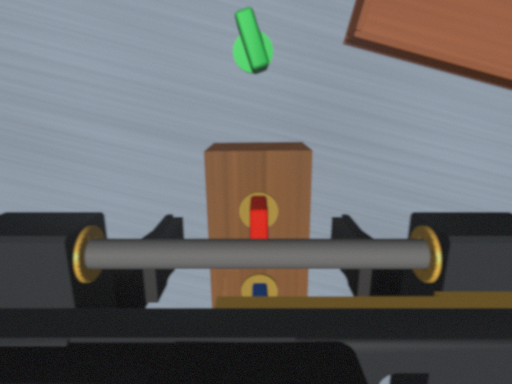

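The wrist view again puts the red head between the fingers, at columns 249–268 with the top near edge at row 208. That agrees with (0.597, 0.253), so I descend and grip.

Request:
arm_command(deltas=[[0,0,0,0.07,0.12,1.5,-0.6],[0,0,0,0.07,0.12,3,-0.6],[0,0,0,0.07,0.12,3,-0.6],[0,0,0,0.07,0.12,3,1],[0,0,0,0.07,0.12,3,1],[0,0,0,0.07,0.12,3,1],[0,0,0,0.07,0.12,3,1],[0,0,0,0.07,0.12,3,1]])

```text
time_s: 2.8
tcp_pos: [0.5987, 0.2529, 0.0824]
ee_rot: [[0.971, 0.239, 0.001], [0.239, -0.971, 0.001], [0.002, -0.001, -1.0]]
wrist_force: [0.3, -0.1, 0.3]
gripper_width: 0.507
gripper_force: 0.0
```

Request:
arm_command(deltas=[[0,0,0,0,0,0,1],[0,0,0,0,0,0,1],[0,0,0,0,0,0,1],[0,0,0,0,0,0,1]])

```text
time_s: 3.13
tcp_pos: [0.5983, 0.2526, 0.0814]
ee_rot: [[0.971, 0.239, -0.0], [0.239, -0.971, -0.0], [-0.0, 0.0, -1.0]]
wrist_force: [0.1, -0.5, -0.2]
gripper_width: 0.206
gripper_force: 0.0
```

```bash
python3 -c "
from h import *
s=sense();print(s['gripper_force'],s['moment']);go([.597,.2533,.081],13.8)"
```

```text
0.0 [ 0.00669328 -0.02031359  0.05230947]
t 3.13 tcp [0.5983 0.2526 0.0814] yaw 13.82 F [ 0.1 -0.5 -0.2] delta [0. 0. 0.] [-0.11 -0.1   0.04] g 0.20612688181902078 [ 37.1  32.5  -6.9   0.  -50.6  66.7]
```

Request:
arm_command(deltas=[[0,0,0,-0.1,-0.05,0,1],[0,0,0,-0.1,-0.05,0,1],[0,0,0,-0.1,-0.05,0,1],[0,0,0,-0.1,-0.05,0,1],[0,0,0,-0.1,-0.05,0,1],[0,0,0,-0.1,-0.05,0,1]])

```text
time_s: 3.63
tcp_pos: [0.5972, 0.2529, 0.0814]
ee_rot: [[0.971, 0.239, -0.0], [0.239, -0.971, -0.0], [-0.0, 0.0, -1.0]]
wrist_force: [0.0, 0.1, -0.1]
gripper_width: 0.109
gripper_force: 30.0
```

```bash
python3 -c "
from h import *
s=sense();print(s['gripper_force'],s['moment']);go([.597,.2533,.16],13.8)"
```

```text
29.999923640862107 [-0.05497326 -0.00388674 -0.02015721]
t 3.63 tcp [0.5972 0.2529 0.0814] yaw 13.82 F [ 0.   0.1 -0.1] delta [0. 0. 0.] [-0.01 -0.05 -7.86] g 0.1090308936091523 [ 37.2  32.5  -7.1  -0.  -50.5  66.6]
```

Request:
arm_command(deltas=[[0,0,0,0,0,-1,1],[0,0,0,0,0,-2,1],[0,0,0,0,0,-3.5,1],[0,0,0,0,0,-6,1],[0,0,0,0,0,-9,1],[0,0,0,0,0,-12,1],[0,0,0,0,0,-12,1],[0,0,0,0,0,-12,1]])

```text
time_s: 4.3
tcp_pos: [0.5984, 0.2536, 0.2055]
ee_rot: [[0.971, 0.239, 0.006], [0.239, -0.971, 0.004], [0.007, -0.003, -1.0]]
wrist_force: [-0.0, 0.3, -0.9]
gripper_width: 0.113
gripper_force: 30.0
```

```bash
python3 -c "
from h import *
s=sense();print(s['gripper_force'],s['moment']);go([.437,-.192,.2],12)"
```

```text
29.999765669927 [-0.07527494  0.04632991  0.01621645]
t 4.3 tcp [0.5984 0.2536 0.2055] yaw 13.83 F [-0.   0.3 -0.9] delta [-0.003 -0.007  0.032] [-26.32  39.41   0.27] g 0.1125932155891062 [ 37.2  25.7   0.9   0.  -64.8  66.6]
```

Request:
arm_command(deltas=[[0,0,0,-2,3,0,1],[0,0,0,-4,6,0,1],[0,0,0,-6,9,0,1],[0,0,0.03,-8,12,0,1],[0,0,0.03,-10,15,0,1],[0,0,0.03,-12,18,0,1],[0,0,0.03,-14,21,0,1],[0,0,0.03,-16,24,0,1]])

```text
time_s: 4.97
tcp_pos: [0.4976, -0.02, 0.2009]
ee_rot: [[0.978, 0.21, -0.002], [0.21, -0.978, -0.0], [-0.002, -0.0, -1.0]]
wrist_force: [0.5, -1.2, 0.8]
gripper_width: 0.114
gripper_force: 30.0
```

```bash
python3 -c "
from h import *
go([.437,-.192,.2],12)"
```

```text
t 4.97 tcp [ 0.4976 -0.02    0.2009] yaw 12.11 F [ 0.5 -1.2  0.8] delta [-0.     0.002  0.002] [-9.53 15.55  0.11] g 0.1137890844937481 [ 16.4  11.8 -20.5  -0.  -57.8  85.7]
```

Request:
arm_command(deltas=[[0,0,0,-1.8,3,0,1],[0,0,0,-3.6,6,0,1],[0,0,0,-5.4,9,0,1],[0,0,0,-7,12,0,1],[0,0,0,-8.6,14,0,1],[0,0,0,-8.6,14,0,1],[0,0,0,-8.6,14,0,1],[0,0,0,-8.6,14,0,1]])

```text
time_s: 5.63
tcp_pos: [0.4442, -0.1732, 0.2012]
ee_rot: [[0.978, 0.209, -0.001], [0.209, -0.978, 0.0], [-0.001, -0.0, -1.0]]
wrist_force: [-0.7, 0.4, -0.2]
gripper_width: 0.109
gripper_force: 30.0
```

```bash
cat > k.py <<'E'
from h import *
import sys
go([.486,-.182,.16],12)
W=cam("wrist"); im=W[0]; cv2.imwrite("pics/%s.png"%sys.argv[1],im)
h=cv2.cvtColor(im,cv2.COLOR_BGR2HSV)
m=cv2.inRange(h,(15,90,60),(34,255,255)); m[205:]=0
c=max(cv2.findContours(m,0,2)[0],key=cv2.contourArea); r=cv2.minAreaRect(c); print("plate",r,onz(W,r[0],.08)); print(np.array([onz(W,p,.08)[:2] for p in cv2.boxPoints(r)]).round(4).tolist())
x,y,w,hh=cv2.boundingRect(c); d=cv2.inRange(h,(0,0,0),(180,255,60)); z=np.zeros_like(d); z[y:y+hh,x:x+w]=d[y:y+hh,x:x+w]
for c in cv2.findContours(z,0,2)[0]:
    if cv2.contourArea(c)>20:
        r=cv2.minAreaRect(c); B=np.array([onz(W,p,.08)[:2] for p in cv2.boxPoints(r)]); print("dark",r,B.mean(0)); print(B.round(4).tolist())
m=cv2.inRange(h,(0,130,60),(6,255,255))|cv2.inRange(h,(174,130,60),(180,255,255))
for c in cv2.findContours(m,0,2)[0]:
    if cv2.contourArea(c)>60: print("red",cv2.minAreaRect(c))
E
python3 k.py w3
```

```text
t 5.63 tcp [ 0.4442 -0.1732  0.2012] yaw 12.08 F [-0.7  0.4 -0.2] delta [-0.     0.001  0.001] [3.9  1.74 4.11] g 0.10888984281399133 [ -1.7   9.7 -23.2  -0.  -57.2 103.8]
plate ((278.5, 141.0), (66.0, 67.0), 90.0) [ 0.48695572 -0.18277046  0.08      ]
[[0.5071, -0.1504], [0.5184, -0.2032], [0.4658, -0.2169], [0.4538, -0.1613]]
red ((256.5, 279.5), (23.0, 23.0), 90.0)
red ((256.5, 226.0), (26.0, 23.0), 90.0)
```

View pics/w3.png

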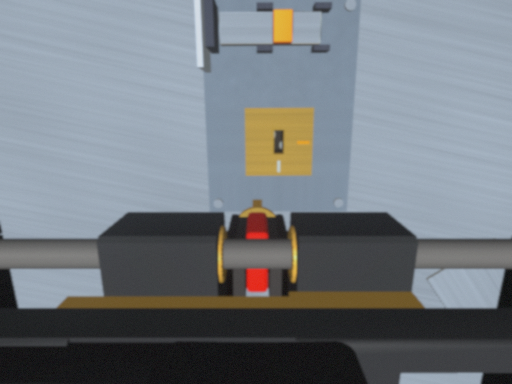

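The wrist view shows the brass plate centred at (278,141) with the keyhole at about (279,142), slot along the tool's x. The red key is in the jaws at column 256.

Run:
```python
from h import *
W=cam("wrist"); im=W[0]; g=im.max(2)
for lo in(60,80,100):
    z=np.zeros_like(g); z[122:162,268:292]=(g[122:162,268:292]<lo)*255
    c=max(cv2.findContours(z,0,2)[0],key=cv2.contourArea); x,y,w,hh=cv2.boundingRect(c)
    print(lo,(x,y,w,hh),[onz(W,(x+w/2-.5,v),.08)[:2].round(4) for v in(y-.5,y+hh/2-.5,y+hh-.5)])
p=sense()["tcp_pos"]; print(proj(W,p), onz(W,(256.5,260),p[2]))
e=cv2.Canny(cv2.cvtColor(im,cv2.COLOR_BGR2GRAY),40,120); e[205:]=0
for l in cv2.HoughLinesP(e,1,np.pi/360,30,minLineLength=40,maxLineGap=8)[:,0]:
    a,b=onz(W,l[:2],.08),onz(W,l[2:],.08); d=b-a; print(l,np.degrees(np.arctan2(d[1],d[0])).round(1)%90)
```

```text
60 (276, 150, 5, 2) [array([ 0.4803, -0.1836]), array([ 0.4795, -0.1838]), array([ 0.4787, -0.1839])]
80 (276, 132, 7, 21) [array([ 0.4949, -0.181 ]), array([ 0.4866, -0.183 ]), array([ 0.4781, -0.1849])]
100 (275, 132, 8, 21) [array([ 0.4948, -0.1806]), array([ 0.4865, -0.1826]), array([ 0.478 , -0.1845])]
[255.30310303 248.91598917] [ 0.43905552 -0.17439273  0.20127361]
[204  71 209 202] 12.099999999999994
[195   8 198  67] 12.599999999999994
[240  44 312  47] 10.0
[196  46 257  47] 11.299999999999997
[214  14 271  12] 14.0
```

Request:
arm_command(deltas=[[0,0,0,2,1,1,1],[0,0,0,3.5,1.5,2.5,1],[0,0,0,3.95,1.7,4,1],[0,0,0,3.95,1.7,4.7,1],[0,0,0,3.95,1.7,4.7,1],[0,0,0,3.95,1.7,4.7,1],[0,0,0,3.95,1.7,4.7,1],[0,0,0,3.95,1.7,4.7,1]])

```text
time_s: 6.4
tcp_pos: [0.4869, -0.1815, 0.1556]
ee_rot: [[0.978, 0.21, 0.002], [0.21, -0.978, -0.0], [0.002, 0.001, -1.0]]
wrist_force: [-1.1, -0.8, -1.1]
gripper_width: 0.113
gripper_force: 30.0
```

Run:
```python
from h import *
go([.4866,-.1822,.1114],12.1)
S=cam("scene"); x,y=195,170; cv2.imwrite("pics/s2.png",cv2.resize(S[0][y:y+85,x:x+80],None,fx=7,fy=7,interpolation=2))
```

```text
t 6.4 tcp [ 0.4869 -0.1815  0.1556] yaw 12.13 F [-1.1 -0.8 -1.1] delta [ 0.001 -0.002  0.001] [-0.05  0.06  4.42] g 0.11340008275236457 [ -2.5  16.6 -21.3   0.  -52.  104.6]
```

View pics/s2.png

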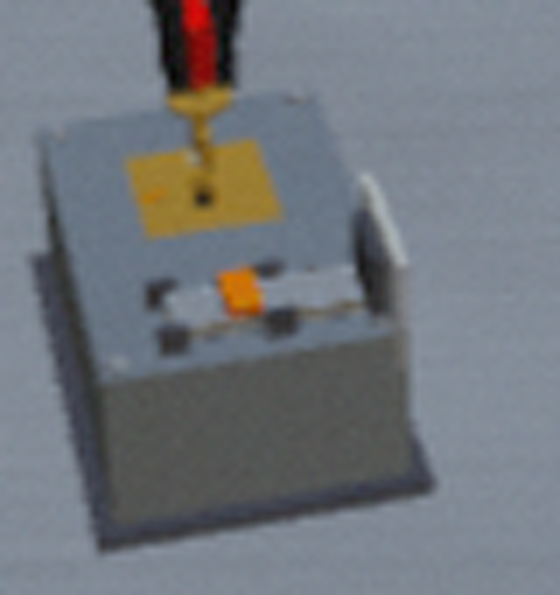

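The crop shows the key upright in the jaws, its bit at column 205 just above the keyhole at (203,196): lined up. I lower it gently.

Request:
arm_command(deltas=[[0,0,0,0,0.05,0.4,1],[0,0,0,0,0.05,0.8,1],[0,0,0,0,0.05,1.1,1],[0,0,0,0,0.05,1.4,1],[0,0,0,0,0.05,1.7,1],[0,0,0,0,0.05,2,1],[0,0,0,0,0.05,2,1],[0,0,0,0,0.05,2,1]])

```text
time_s: 7.12
tcp_pos: [0.4867, -0.1822, 0.1342]
ee_rot: [[0.978, 0.21, -0.001], [0.21, -0.978, -0.0], [-0.001, -0.0, -1.0]]
wrist_force: [-0.4, 0.1, -0.9]
gripper_width: 0.11
gripper_force: 30.0
```

```bash
python3 -c "
from h import *
s=sense();print(s['gripper_force'],s['moment']);go([.4866,-.1822,.1114],12.1)"
```

```text
29.999999413266778 [-0.03895719 -0.00230225 -0.02201665]
t 7.12 tcp [ 0.4867 -0.1822  0.1342] yaw 12.1 F [-0.4  0.1 -0.9] delta [-0.     0.001  0.   ] [-0.01  0.    2.28] g 0.11006307998808972 [ -2.6  18.1 -22.7   0.  -49.2 104.7]
```

Request:
arm_command(deltas=[[0,0,0,0,0,0.3,1],[0,0,0,0,0,0.6,1],[0,0,0,0,0,0.9,1],[0,0,0,0,0,1,1],[0,0,0,0,0,1,1]])

```text
time_s: 7.53
tcp_pos: [0.4867, -0.1823, 0.1242]
ee_rot: [[0.978, 0.21, -0.0], [0.21, -0.978, -0.0], [-0.0, 0.0, -1.0]]
wrist_force: [0.1, -0.2, -1.6]
gripper_width: 0.11
gripper_force: 30.0
```

Request:
arm_command(deltas=[[0,0,0.06,0,0,0.3,1],[0,0,-0.06,0,0,0.4,1],[0,0,0.06,0,0,0.5,1],[0,0,-0.06,0,0,0.6,1],[0,0,0.06,0,0,0.7,1],[0,0,-0.06,0,0,0.8,1],[0,0,0.06,0,0,0.9,1],[0,0,0,0,0,0.9,1]])

```text
time_s: 8.2
tcp_pos: [0.4875, -0.1825, 0.1162]
ee_rot: [[0.979, 0.206, 0.002], [0.206, -0.979, -0.001], [0.002, 0.001, -1.0]]
wrist_force: [0.3, -1.1, 1.0]
gripper_width: 0.108
gripper_force: 30.0
```

```bash
python3 -c "
from h import *
s=sense();print(s['gripper_force'],s['moment']);go([.4866,-.1822,.1114],12.1)"
```

```text
30.003971429541707 [-0.22247428 -0.09527544 -0.12295127]
t 8.2 tcp [ 0.4875 -0.1825  0.1162] yaw 11.88 F [ 0.3 -1.1  1. ] delta [ 0.001 -0.002 -0.004] [-0.08 -0.05  0.48] g 0.10843957874146673 [ -2.6  19.4 -23.9   0.  -46.5 104.5]
```

Request:
arm_command(deltas=[[0,0,0.06,0,0,0.1,1],[0,0,-0.06,0,0,0.2,1],[0,0,0.06,0,0,0.3,1],[0,0,-0.06,0,0,0.4,1],[0,0,0.06,0,0,0.5,1],[0,0,-0.06,0,0,0.55,1],[0,0,0,0,0,0.55,1],[0,0,0,0,0,0.55,1]])

```text
time_s: 8.87
tcp_pos: [0.4877, -0.1824, 0.1113]
ee_rot: [[0.978, 0.209, 0.002], [0.209, -0.978, -0.001], [0.002, 0.001, -1.0]]
wrist_force: [-0.4, -0.0, 4.4]
gripper_width: 0.108
gripper_force: 30.0
```

Run:
```python
from h import *
s=sense();print(s['gripper_force'],s['moment']);go([.4866,-.1822,.1114],12.1)
S=cam("scene"); x,y=195,170; cv2.imwrite("pics/s3.png",cv2.resize(S[0][y:y+85,x:x+80],None,fx=7,fy=7,interpolation=2))
```

```text
30.001217275857925 [-0.07668034  0.25333307 -0.02133705]
t 8.87 tcp [ 0.4877 -0.1824  0.1113] yaw 12.04 F [-0.4 -0.   4.4] delta [ 0.001 -0.002 -0.001] [-0.1  -0.05 -0.01] g 0.10757740773578808 [-2.600e+00  1.980e+01 -2.420e+01  1.000e-01 -4.580e+01  1.046e+02]
```

View pics/s3.png

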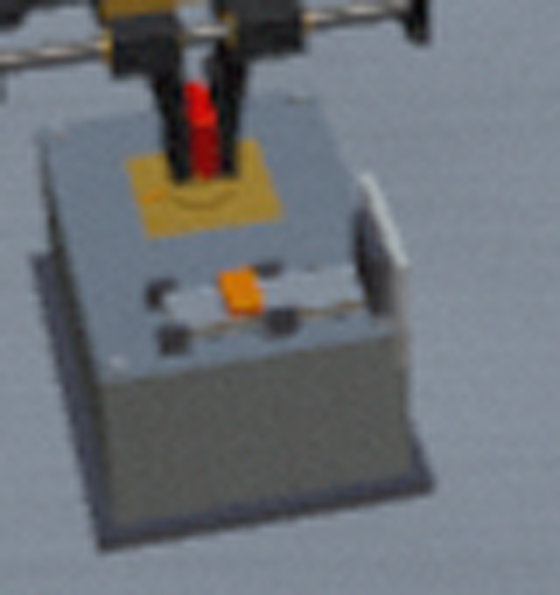

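The crop shows the key fully in, collar at (205,198) on the brass plate, at the expected height of 0.111 m. Next I turn it clockwise.

Request:
arm_command(deltas=[[0,0,0,0,0,0.1,1],[0,0,0.1,0,0,0.1,1],[0,0,0.2,0,0,0.1,1],[0,0,0.3,0,0,0.1,1],[0,0,0.4,0,0,0.1,1],[0,0,0.5,0,0,0.1,1],[0,0,0.6,0,0,0.1,1],[0,0,0.6,0,0,0.1,1]])

```text
time_s: 9.58
tcp_pos: [0.4875, -0.1831, 0.1112]
ee_rot: [[0.925, -0.381, 0.002], [-0.381, -0.925, -0.002], [0.002, 0.001, -1.0]]
wrist_force: [-2.5, -1.4, 10.0]
gripper_width: 0.111
gripper_force: 30.0
```

```bash
cat > q.py <<'E'
from h import *
s=sense();print(s['gripper_force'],s['moment']);go([.4866,-.1822,.1114],12.1)
S=cam("scene");h=cv2.cvtColor(S[0],cv2.COLOR_BGR2HSV); m=cv2.inRange(h,(8,170,120),(20,255,255)); z=np.zeros_like(m); z[203:220,220:250]=m[203:220,220:250]
p=np.argwhere(z)[:,::-1].mean(0); print("tab",p,onz(S,p,.095)[:2])
E
python3 q.py
```

```text
30.003496971912682 [-0.61216331  0.86501786  0.04414984]
t 9.58 tcp [ 0.4875 -0.1831  0.1112] yaw -22.4 F [-2.5 -1.4 10. ] delta [ 0.002 -0.002 -0.602] [-0.11 -0.05 -0.02] g 0.11139637963750701 [ -2.6  19.8 -24.3   0.2 -45.8  70.1]
tab [227.25925926 211.48148148] [ 0.57391653 -0.17051247]
```

Request:
arm_command(deltas=[[0,0,0.1,0,0,0,1],[0,0,0.2,0,0,0,1],[0,0,0.3,0,0,0,1],[0,0,0.4,0,0,0,1],[0,0,0.5,0,0,0,1],[0,0,0.6,0,0,0,1],[0,0,0.7,0,0,0,1],[0,0,0.75,0,0,0,1]])

```text
time_s: 10.3
tcp_pos: [0.4867, -0.1838, 0.1113]
ee_rot: [[0.417, -0.909, -0.0], [-0.909, -0.417, -0.003], [0.003, 0.001, -1.0]]
wrist_force: [-4.0, -4.5, 12.1]
gripper_width: 0.112
gripper_force: 30.0
```

Request:
arm_command(deltas=[[0,0,0.1,0,0,0,1],[0,0,0.2,0,0,0,1],[0,0,0.3,0,0,0,1],[0,0,0.38,0,0,0,1],[0,0,0.38,0,0,0,1],[0,0,0.38,0,0,0,1]])

```text
time_s: 10.8
tcp_pos: [0.4862, -0.1839, 0.1113]
ee_rot: [[0.053, -0.999, -0.001], [-0.999, -0.053, -0.003], [0.003, 0.001, -1.0]]
wrist_force: [-4.2, -5.1, 11.5]
gripper_width: 0.112
gripper_force: 30.0
```

```bash
python3 q.py
```

```text
30.002369061112404 [-1.67853744  1.57047146  0.05611218]
t 10.8 tcp [ 0.4862 -0.1839  0.1113] yaw -86.93 F [-4.2 -5.1 11.5] delta [ 4.000e-03 -1.000e-03 -1.728e+00] [-0.17 -0.05 -0.01] g 0.11218328083233098 [ -2.7  19.8 -24.3   0.3 -45.9   5.6]
tab [223.46428571 212.32142857] [ 0.57705255 -0.18056001]
```

Request:
arm_command(deltas=[[0,0,0.04,0,0,0,1],[0,0,0.08,0,0,0,1],[0,0,0.12,0,0,0,1],[0,0,0.12,0,0,0,1],[0,0,0.12,0,0,0,1]])

```text
time_s: 11.27
tcp_pos: [0.4862, -0.1837, 0.1113]
ee_rot: [[-0.064, -0.998, -0.001], [-0.998, 0.064, -0.003], [0.003, 0.001, -1.0]]
wrist_force: [-5.1, -4.1, 11.8]
gripper_width: 0.116
gripper_force: 30.0
```

```bash
python3 q.py
python3 - <<'E'
from h import *
print([sense()['moment'][2].round(3)])
S=cam("scene"); x,y=195,170; cv2.imwrite("pics/s4.png",cv2.resize(S[0][y:y+85,x:x+80],None,fx=7,fy=7,interpolation=2))
print([onz(S,p,.095)[:2] for p in((228.8,211.2),)])
E
```

```text
30.002553979866207 [-1.21812101  1.54874206  0.57614989]
t 11.27 tcp [ 0.4862 -0.1837  0.1113] yaw -93.68 F [-5.1 -4.1 11.8] delta [ 4.000e-03 -1.000e-03 -1.846e+00] [-0.15 -0.03 -0.01] g 0.1158712402434321 [ -2.7  19.8 -24.3   0.3 -45.9  -1.2]
tab [223.4137931 212.4137931] [ 0.57743477 -0.18068451]
[np.float64(0.6)]
[array([ 0.57289003, -0.16641383])]
```

View pics/s4.png

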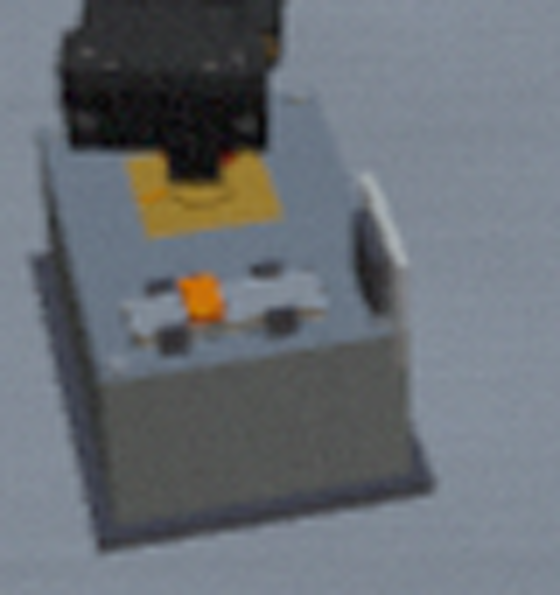

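The crop shows the bolt withdrawn from the keeper, with the tab moved from (240,290) to (201,298), about 15 mm. The moment has risen to 0.58 N m with no further tab travel, so the barrel is on its stop. I ease the turn slightly and hand in.

Request:
arm_command(deltas=[[0,0,-0.04,0,0,0,1],[0,0,-0.04,0,0,0,1],[0,0,-0.04,0,0,0,1],[0,0,-0.04,0,0,0,1]])

```text
time_s: 11.7
tcp_pos: [0.4862, -0.1837, 0.1113]
ee_rot: [[-0.025, -1.0, -0.001], [-1.0, 0.025, -0.003], [0.003, 0.001, -1.0]]
wrist_force: [-4.6, -4.3, 12.8]
gripper_width: 0.116
gripper_force: 30.0
```

```bash
python3 q.py; python3 -c "
from h import *
m=sense()['moment'][2]; print(m)
if m>.2: print(finish_job())"
```

```text
30.002360553480685 [-1.34875229  1.61463412  0.39403873]
t 11.7 tcp [ 0.4862 -0.1837  0.1113] yaw -91.43 F [-4.6 -4.3 12.8] delta [ 4.000e-03 -1.000e-03 -1.807e+00] [-0.15 -0.03 -0.01] g 0.11595661547073413 [ -2.7  19.8 -24.3   0.3 -45.9   1.1]
tab [223.4137931 212.4137931] [ 0.57743477 -0.18068451]
0.4241615415966964
the job is handed in; nothing more can be done
None
```

The job is handed in at about 12 s: the red key is fully home, turned clockwise to the stop and still gripped, with the bolt drawn back about 15 mm; the verdict was not shown.

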